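Seat the drive unit in the corner of the tooling plate

ROBOT

A 7-joint arm with a two-finger parallel gripper is mounted at the origin on the work surface. World frame = base frame: x ahead of the robot, y to its left, z up, the work surface at z = 0. Lengths are in m, angles in rad, forces in N, time in s.
With the tool pointing down it reaches from about 0.425 to 0.925 m from the base axis. Payload 6.8 kg.
Tool frame: the origin (TCP) lies at the very end of the fingers, on their centre line; the grasp point (between the pads) lies 19 mm behind it; z points along the fingers, y is the line along which they close (so a half turn about z gives the same grasp; the last joint's range is limited). The gripper opens to 85 mm and grips with 20 to 120 N. Pads are 22 mm wide; open, the fingers measure 114 mm over their backs; the gripper's body (76 mm by 85 mm) begins 54 mm behind the grasp point. The pads swing forward as they close: fully open they stand 13 mm farther back than shut.
Start: joints at [-1.257, 0.477, 0.022, 1.555, -0.011, 1.109, -0.083], TCP at [0.276, 0.616, 0.231] pointing down, gripper open.
Joint ranges: [-2.96, 2.96], [-0.34, 2.1], [-1.41, 1.46], [0.24, 2.44], [-1.37, 4.51], [0.17, 1.92], [-2.96, 2.96]. Speed limits (rad/s): [2.39, 2.39, 3.14, 3.14, 3.14, 3.14, 3.14].

INTERFACE

Orientations are given as a rotation vector (axis times angle).
In Python, from bench import r gives the robot as it stands.
- The arm moves only by the shell command python3 -m jog 'ROWS' [FORCE]. ROWS is JSON, a list of rows, each an object of numbers: "fingers": the finger opening in m, from 0 to 0.0854; "x", "y", "z": the shift along the tool's x, y, z in m; "rx", "ry", "rz": the turn, a rotation vector about the tool's x, y, z in degrees. In form: [{"fingers": .., "x": .., "y": .., "z": .., "rx": .., "ry": .., "rz": ..}, ...]. A call has 1 to 8 rows; each row shifts and turns the commanded pose from where the row before left it, along the tool's axes as they then stand; what a row does not reach is not made up. A row lasts 1/8 s, in which the tool goes at most 62.5 mm and 10.7 degrees, less where a joint would pass 70% of its speed; a pose out of reach is approached as far as the arm can. A call is refused whole if a number of a shift passes 0.0625 or a number of a turn 10.7, either way. A call with a gripper value outside its range is refused whole. The fingers move at their own pace and stop on an object; FORCE is the grip in N (left out, the last holds). Time passes only in rows, so rows that do not move let the fingers close. It gives the time, the measured TCP pose, the force, the opening and the grip force at its end, in the units of the state.
- r.get_obs(): the state, without advancing time (a new reading comes with each control period).
- r.grab_frame(name): name is "side" or "top" or "wrist"; returns (picture, depth): 384x512x3 uint8, red, green, blue; 384x512 float32, m along the optical axis (not along the pixel's ray), 0 where there is no reading.
- r.get_calibration(name): a dict with "mtx" (3x3 intrinsics, pixels), "dist" ([k1, k2, p1, p2, k3] as OpenCV has them; the pictures are not rectified), "extrinsics" (4x4, takes a point from camera to world coordinates). Camera axes: x right, y down, z forward; pixel columns grow to the right and rows downward; lengths in m; the calibration is good to about 2 mm. A picture is of the moment at which its call begins: read the wrist's pose just before it. get_calibration takes no time and is no camera call; for the wrist camera it gives the pose at the moment of the call.
- r.hand_in(): hands the job in; it is judged then, once.
Trained networks look in the newest picture that a camera, given by its name, has taken for a name from the list of things; names that differ only in an ending like _2 or _b are one class to them, and where a whole thing is asked for, a point or a joint stands for the part that bears it (a point fixed in the world has none). Each returns a list of dicts, best first, with "score" (0 to 1); they miss things now and then, are a little off and sometimes report something else, mostly with a low value. They report only what shows in the picture. A call takes as long as a camera call. They do not tell look-alikes from the thing itself.
- r.search_frame(target, camera): "xyz" ([x, y, z] in m, in world coordinates, good to about 4 mm: the middle of the surface that is visible of it).
- r.landmark_of(target, camera): "xyz" ([x, y, z] in m, in world coordinates, good to about 4 mm: a listed point, or the origin of a listed thing).
The state is a dict: "clock": time; "joints": joint angles; "qvel": joint speeds; "tau": joint torques, N m; "tcp_pos": TCP position; "orientation": TCP orientation; "contact_force": force on the tool from outside, world axes, zero at the start; "moment": the same for the moment, N m; "grip_width": finger opening in m; "gripper_force": force on a finger pad.
Only numpy, scipy, OpenCV 4.12 (cv2) and the standard library are available. Lean on these libraries where they do the work, as an engineer would, in place of code of your own. Each camera call takes 0.05 s, during which the arm holds its last target. There are 200 camera calls.

TASK

On the tooling plate, push the drive unit with the round housing along the plate with the fingertips until its foot plate is flush against the long fence and also up against the end stop block, so that it sits square in that corner ready for clamping. Push it gently and only slide it: do not pick it up or tip it. Leave the other loose things where they are, and finish with the hand clear.

Things in the scene. Friction and masses are not known exactly. Their poses are not given: they have to be found in the camera images.
- drive: drive unit to push: aluminium foot plate 80 mm (x) by 90 mm (y), 18 mm thick, with an upright round housing, 60 mm diameter, on its middle; 57 mm high in all; 0.45 to 0.85 kg. Starts within 20 degrees of the fixture's axes; its 90 mm side goes to the fence, its 80 mm side to the stop. Push on the foot plate, with less than 80 N. Origin: centre of underside
- fixture: tooling plate, fixed: dark steel with small holes, 260 mm (x) by 390 mm (y) by 15 mm thick. The fence is a steel bar along its far side, 350 mm long (y), 20 mm thick, 25 mm high above the plate; its face towards the robot is the plane x = +90 mm here. Origin: centre of the plate's underside; x points to the fence, z up
- stop: end stop: steel block, 50 mm (x) by 24 mm (y), 26 mm high with its screw heads, fixed on the plate, one end touching the fence, near the fence's left or right end. Its stopping face is the one towards the fence's middle, 12 mm from its origin along y. Axes parallel to the fixture's. Origin: centre of underside, on the plate's top
- clamp_stud: clamp stud with a black star knob, 33 mm diameter, 45 mm high, fixed upright on the plate near the fence's other end. Not a stop: nothing goes against it. Origin: centre of underside, on the plate's top
- spare: spare drive unit: same 80 x 90 x 18 mm foot plate, but with a square housing on top, 50 mm high overall, loose on the table. A bystander. Origin: centre of its underside
- standoff: round steel standoff, 18 mm diameter, 34 mm high, standing loose on the tooling plate near one of its front corners. A bystander. Origin: centre of its underside
- bracket: small aluminium angle bracket, 36 x 30 mm, 35 mm high, standing loose on the tooling plate near the other front corner. A bystander. Origin: centre of its underside
- square: engineer's square, 90 mm stock 16 mm thick and 110 mm blade, lying loose on the table. A bystander. Origin: underside of the stock, at its middle
- tape: roll of amber tape, 80 mm diameter, 24 mm high, lying loose on the table. A bystander. Origin: centre of its underside
- solvent: white plastic bottle, 56 mm diameter, 130 mm high, standing loose on the table. A bystander. Origin: centre of its underside
- driver: screwdriver with black handle, 190 mm long, lying loose on the table along its x, 30 mm thick at most. A bystander. Origin: underside, about its middle
There are look-alikes about, which are no part of the job. What is shaped like the drive but blue or yellow is not meant.

How it is judged:
At the end, for the whole second after the job is handed in: The drive unit rests on the tooling plate, its foot plate within 3 mm of the fence's face and within 3 mm of the end stop's inner face, square to the fence within 2 degrees, at rest (x of drive in the frame of fixture between 0.047 and 0.053 m and y of drive in the frame of stop between -0.06 and 0.06 m and y of drive in the frame of fixture between -0.12 and 0.12 m and angle between the x axis of drive and the x axis of fixture, either way round below 0.035 rad and z of drive in the frame of fixture below 0.018 m and linear speed of drive below 0.01 m/s); the robot touches nothing.
It fails at once if the drive unit is lifted (more than 6 mm off the plate) or tipped (z of drive in the frame of fixture above 0.021 m or angle between drive's own z axis and vertical above 0.12 rad).
It fails at once if the drive unit is pushed or squeezed with more than 80 N (contact force between the fingers and drive above 80 N).
It fails at once if another loose thing is moved by more than 12 mm (distance of any of spare, standoff, bracket, square, tape, solvent, driver from where it was at the start of the episode above 0.012 m).
It also fails if it takes over 61 s, if anything falls off the work surface, if the arm or the gripper's body presses on something with over 40 N, if the wrist force passes 120 N, or if a joint passes its speed limit or range.

## Working session

There is one attempt and no reset: what is moved stays moved. The work goes in short steps, Python scripts to look and compute and a shell command to move; the robot and the scene stay as the last step left them, time stands still between calls to the robot, and variables do not carry over. Pictures are saved under pics/ and viewed, at most 10 in all, crops included, and the job is handed in when it is done.

```bash
mkdir -p pics
python3 - <<'E'
from bench import r
import cv2,numpy as np
o=r.get_obs();print(o['clock'],o['tcp_pos'],o['orientation'])
ims=[]
for c in ['top','side']:
    im,d=r.grab_frame(c); cv2.imwrite(f'pics/{c}0.png',im[:,:,::-1]);np.save(f'pics/{c}0.npy',d)
    for t in ['drive','fixture','stop','clamp_stud','spare','standoff','bracket']:
        for q in r.landmark_of(t,c)[:3]: print(c,t,np.round(q['xyz'],3),round(q['score'],2))
E
```

```text
0.0 [0.27612991 0.61528756 0.23032036] [-6.57584179e-01 -3.07176513e+00  2.85890831e-03]
top drive [ 0.276 -0.298 -0.004] 0.97
top drive [0.302 0.226 0.002] 0.92
top drive [ 0.521 -0.032  0.011] 0.87
top fixture [ 0.574 -0.026  0.001] 0.6
top stop [ 0.609 -0.194  0.016] 0.62
top stop [ 0.618 -0.435 -0.002] 0.33
top clamp_stud [0.665 0.119 0.018] 0.54
top spare [ 0.451  0.437 -0.002] 0.92
top standoff [0.519 0.146 0.016] 0.56
top bracket [ 0.464 -0.147  0.015] 0.6
top bracket [0.622 0.409 0.002] 0.18
side drive [ 0.309 -0.141  0.002] 0.85
side drive [ 0.302  0.226 -0.002] 0.77
side drive [ 0.525 -0.032  0.014] 0.72
side fixture [ 0.575 -0.021  0.002] 0.83
side stop [ 0.611 -0.191  0.018] 0.81
side clamp_stud [0.662 0.118 0.013] 0.5
side spare [0.453 0.434 0.003] 0.84
side standoff [0.523 0.146 0.015] 0.42
side bracket [ 0.468 -0.148  0.015] 0.48
```

View pics/top0.png

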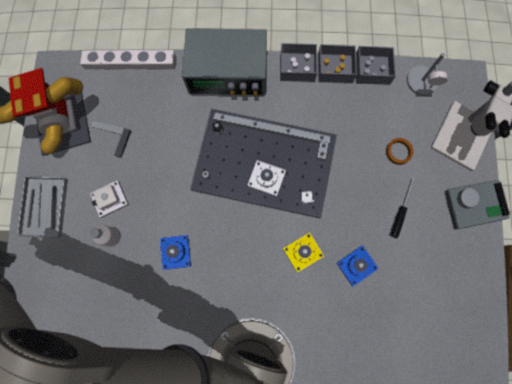

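View pics/side0.png

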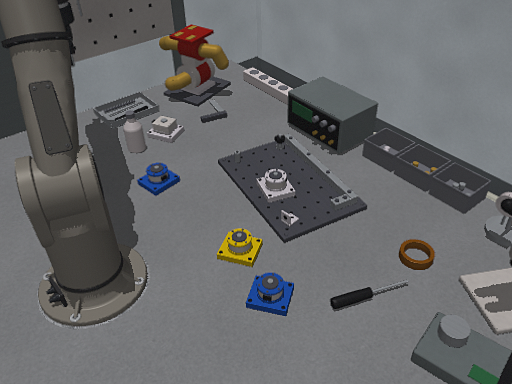

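The white drive on the plate at about (267,178) in the top view is the target. The stop is at (323,147) at the fence's right end, the stud at (216,126), the standoff at (206,174) and the bracket at (307,197). The blue and yellow look-alikes are off the plate. I'll move above the near side and take a close look.

```bash
R='"x":-0.035,"y":-0.0425'; python3 -m jog '[{"fingers":0.03,"x":-0.035,"y":-0.0425},{"x":-0.035,"y":-0.0425},{"x":-0.035,"y":-0.0425},{"x":-0.035,"y":-0.0425},{"x":-0.035,"y":-0.0425},{"x":-0.035,"y":-0.0425},{"x":-0.035,"y":-0.0425},{"x":-0.035,"y":-0.0425}]' 20
python3 -m jog '[{"x":-0.035,"y":-0.0425},{"x":-0.035,"y":-0.0425},{"x":-0.035,"y":-0.0425},{"x":-0.035,"y":-0.0425},{"rz":-7.5},{"rz":-7.5},{"z":0}]'
cat > h.py <<'E'
from bench import r
import cv2,numpy as np
from scipy.spatial.transform import Rotation as Ro
def cloud(c,name):
    K=r.get_calibration(c); im,d=r.grab_frame(c); cv2.imwrite(f'pics/{name}.png',im[:,:,::-1])
    v,u=np.mgrid[0:384,0:512]
    p=cv2.undistortPoints(np.stack([u,v],-1).reshape(-1,1,2).astype(np.float64),np.array(K['mtx']),np.array(K['dist'])).reshape(384,512,2)
    P=np.concatenate([p,np.ones((384,512,1))],-1)*d[...,None]
    E=np.array(K['extrinsics']); W=P@E[:3,:3].T+E[:3,3]; W[d==0]=np.nan
    return im,W
def state():
    o=r.get_obs();y=Ro.from_rotvec(o['orientation']).as_matrix()[:,1]
    print('t',o['clock'],'tcp',np.round(o['tcp_pos'],4),'yhead',np.degrees(np.arctan2(y[1],y[0])),'F',np.round(o['contact_force'],1),'w',o['grip_width'])
E
python3 - <<'E'
from h import *
state()
for c in ['top','wrist']:
    im,W=cloud(c,c+'1'); np.save(f'pics/{c}1W.npy',W)
    print(c,[(t,np.round(q['xyz'],3),round(q['score'],2)) for t in ['drive','stop'] for q in r.landmark_of(t,c)[:3]])
E
```

```text
t 0.8 tcp [0.2763 0.6159 0.2313] yhead 65.83213138264144 F [-0.2 -0.1 -0.2] w 0.08561497262569716
top [('drive', array([0.303, 0.231, 0.001]), 0.93), ('drive', array([ 0.275, -0.296, -0.   ]), 0.88), ('drive', array([ 0.311, -0.137, -0.001]), 0.65)]
wrist []validation failed for argument at $[0]...
validation failed for argument at $[0]...
```

View pics/wrist1.png

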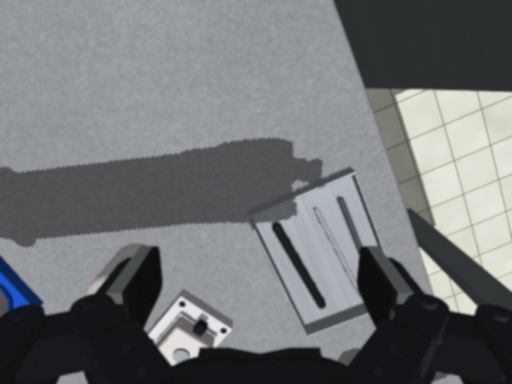

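The call was refused and the arm hasn't moved; the wrist view still shows the start area, with the spare at (190,330). Each row probably needs every key.

```bash
python3 -m jog '[{"fingers":0.03,"x":-0.035,"y":-0.0425,"z":0,"rx":0,"ry":0,"rz":0},{"fingers":0.03,"x":-0.035,"y":-0.0425,"z":0,"rx":0,"ry":0,"rz":0},{"fingers":0.03,"x":-0.035,"y":-0.0425,"z":0,"rx":0,"ry":0,"rz":0},{"fingers":0.03,"x":-0.035,"y":-0.0425,"z":0,"rx":0,"ry":0,"rz":0},{"fingers":0.03,"x":-0.035,"y":-0.0425,"z":0,"rx":0,"ry":0,"rz":0},{"fingers":0.03,"x":-0.035,"y":-0.0425,"z":0,"rx":0,"ry":0,"rz":0},{"fingers":0.03,"x":-0.035,"y":-0.0425,"z":0,"rx":0,"ry":0,"rz":0},{"fingers":0.03,"x":-0.035,"y":-0.0425,"z":0,"rx":0,"ry":0,"rz":0}]' 20
python3 -m jog '[{"fingers":0.03,"x":-0.035,"y":-0.0425,"z":0,"rx":0,"ry":0,"rz":0},{"fingers":0.03,"x":-0.035,"y":-0.0425,"z":0,"rx":0,"ry":0,"rz":0},{"fingers":0.03,"x":-0.035,"y":-0.0425,"z":0,"rx":0,"ry":0,"rz":0},{"fingers":0.03,"x":-0.035,"y":-0.0425,"z":0,"rx":0,"ry":0,"rz":0},{"fingers":0.03,"x":0,"y":0,"z":0,"rx":0,"ry":0,"rz":-7.5},{"fingers":0.03,"x":0,"y":0,"z":0,"rx":0,"ry":0,"rz":-7.5},{"fingers":0.03,"x":0,"y":0,"z":0,"rx":0,"ry":0,"rz":0}]'
python3 - <<'E'
from h import *
state()
im,W=cloud('wrist','wrist2'); np.save('pics/wrist2W.npy',W)
print([(t,np.round(q['xyz'],3),round(q['score'],2)) for t in ['drive','stop'] for q in r.landmark_of(t,'wrist')[:3]])
def rect(m,n,W=W):
    m=cv2.morphologyEx(m.astype(np.uint8),cv2.MORPH_OPEN,np.ones((3,3)))
    N,L,S,C=cv2.connectedComponentsWithStats(m)
    for i in np.argsort(-S[1:,4])[:2]+1: print(n,S[i,4],cv2.minAreaRect(W[L==i][:,:2].astype(np.float32)*1000))
W1=np.load('pics/top1W.npy')
for w,nm in ((W,'wrist'),(W1,'top')):
    X,Y,Z=w[...,0],w[...,1],w[...,2]
    box=(X>.4)&(X<.75)&(abs(Y+.02)<.24)
    rect(box&(Z>.009)&(Z<.06),nm+' plate',w)
    rect(box&(Z>.026)&(Z<.075)&(np.hypot(X-.522,Y+.032)<.075),nm+' drive',w)
    rect(box&(Z>.030)&(X>.6),nm+' fence',w)
E
```

```text
clock: 2.1
tcp_pos: [0.393, 0.1893, 0.2317]
orientation: [0.657, 3.071, 0.002]
contact_force: [0.4, 0.1, -0.3]
grip_width: 0.0301
gripper_force: 0.0
clock: 2.98
tcp_pos: [0.4508, -0.0215, 0.2314]
orientation: [0.253, 3.131, 0.0]
contact_force: [-0.3, 0.9, 0.9]
grip_width: 0.0301
gripper_force: 0.0
t 2.975 tcp [ 0.4508 -0.0215  0.2314] yhead 80.75253696763103 F [-0.3  0.9  0.9] w 0.030147967253692995
[('drive', array([ 0.31 , -0.137,  0.   ]), 0.92), ('drive', array([ 0.521, -0.029,  0.012]), 0.55)]
wrist plate 43958 ((564.322265625, -19.577957153320312), (389.6986389160156, 241.3931427001953), 79.10403442382812)
wrist plate 106 ((708.7760009765625, 127.02645874023438), (64.13204956054688, 9.854333877563477), 29.669734954833984)
wrist drive 5404 ((519.6990356445312, -28.9112548828125), (90.16943359375, 79.74594116210938), 71.3426284790039)
wrist fence 1801 ((668.53564453125, -56.8798942565918), (116.56891632080078, 22.446712493896484), 78.83506774902344)
wrist fence 97 ((696.959716796875, 120.18977355957031), (36.92033004760742, 9.525428771972656), 28.80870246887207)
top plate 10583 ((576.4192504882812, -20.433883666992188), (392.3398742675781, 260.1077575683594), 79.06438446044922)
top drive 842 ((523.5714721679688, -27.860111236572266), (90.21049499511719, 81.46875), 71.66234588623047)
top fence 950 ((658.6443481445312, -36.08592224121094), (351.3420715332031, 55.0067024230957), 78.43531036376953)
top fence 84 ((667.177978515625, 121.30071258544922), (27.09709930419922, 28.17820930480957), 88.8886489868164)
```

View pics/wrist2.png

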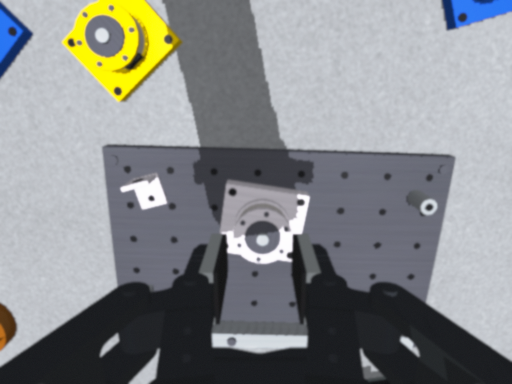

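Plate, drive, stop, bracket and standoff are all visible and agree with the fit. Fixture y heading is 79.0° and the drive is turned about −7.5° from it. I'll align and descend behind the drive.

```bash
python3 -m jog '[{"fingers":0.03,"x":0,"y":0,"z":0,"rx":0,"ry":0,"rz":1.75},{"fingers":0.03,"x":-0.005,"y":0.007,"z":0.04,"rx":0,"ry":0,"rz":0},{"fingers":0.03,"x":0,"y":0,"z":0.05,"rx":0,"ry":0,"rz":0},{"fingers":0.03,"x":0,"y":0,"z":0.05,"rx":0,"ry":0,"rz":0},{"fingers":0.03,"x":0,"y":0,"z":0.04,"rx":0,"ry":0,"rz":0},{"fingers":0.03,"x":0,"y":0,"z":0.02,"rx":0,"ry":0,"rz":0},{"fingers":0.03,"x":0,"y":0,"z":0.01,"rx":0,"ry":0,"rz":0},{"fingers":0.03,"x":0,"y":0,"z":0,"rx":0,"ry":0,"rz":0}]'
python3 - <<'E'
from h import *
state()
E
```

```text
clock: 4.12
tcp_pos: [0.457, -0.0154, 0.0212]
orientation: [-0.3, -3.127, 0.0]
contact_force: [0.1, -0.1, 0.4]
grip_width: 0.0302
gripper_force: 0.0
t 4.125 tcp [ 0.457  -0.0154  0.0212] yhead 79.04297398257377 F [ 0.1 -0.1  0.4] w 0.030173467520268712
```

```bash
python3 -m jog '[{"fingers":0.03,"x":-0.006,"y":0,"z":0,"rx":0,"ry":0,"rz":0},{"fingers":0.03,"x":-0.006,"y":0,"z":0,"rx":0,"ry":0,"rz":0},{"fingers":0.03,"x":-0.006,"y":0,"z":0,"rx":0,"ry":0,"rz":0},{"fingers":0.03,"x":-0.006,"y":0,"z":0,"rx":0,"ry":0,"rz":0},{"fingers":0.03,"x":-0.006,"y":0,"z":0,"rx":0,"ry":0,"rz":0},{"fingers":0.03,"x":-0.006,"y":0,"z":0,"rx":0,"ry":0,"rz":0},{"fingers":0.03,"x":-0.006,"y":0,"z":0,"rx":0,"ry":0,"rz":0},{"fingers":0.03,"x":-0.006,"y":0,"z":0,"rx":0,"ry":0,"rz":0}]'
python3 -m jog '[{"fingers":0.03,"x":-0.008,"y":0,"z":0,"rx":0,"ry":0,"rz":0},{"fingers":0.03,"x":-0.008,"y":0,"z":0,"rx":0,"ry":0,"rz":0},{"fingers":0.03,"x":-0.008,"y":0,"z":0,"rx":0,"ry":0,"rz":0},{"fingers":0.03,"x":-0.006,"y":0,"z":0,"rx":0,"ry":0,"rz":0},{"fingers":0.03,"x":-0.006,"y":0,"z":0,"rx":0,"ry":0,"rz":0},{"fingers":0.03,"x":-0.006,"y":0,"z":0,"rx":0,"ry":0,"rz":0},{"fingers":0.03,"x":-0.005,"y":0,"z":0,"rx":0,"ry":0,"rz":0},{"fingers":0.03,"x":-0.003,"y":0,"z":0,"rx":0,"ry":0,"rz":0}]'
cat >> h.py <<'E'
A=np.radians(79.0-90);O=np.array([.576,-.0205]);FX=np.array([np.cos(A),np.sin(A)]);FY=np.array([-np.sin(A),np.cos(A)])
def fix(p): d=np.asarray(p)[...,:2]-O; return np.stack([d@FX,d@FY],-1)
def look(c,name,guess):
    "drive points in the fixture frame: base rectangle at foot-plate-top height, within 70 mm of guess"
    state(); print('tcp in fixture',np.round(fix(r.get_obs()['tcp_pos']),4))
    im,W=cloud(c,name); F=fix(W); Z=W[...,2]; rgb=im.astype(int)
    m=(Z>.027)&(Z<.039)&(np.linalg.norm(F-guess,axis=-1)<.068)
    bright=m&(F[...,0]<.0895)
    np.savez(f'pics/{name}.npz',F=F,Z=Z,im=im)
    b=cv2.morphologyEx(bright.astype(np.uint8),cv2.MORPH_OPEN,np.ones((2,2)))
    N,L,S,C=cv2.connectedComponentsWithStats(b)
    for i in np.argsort(-S[1:,4])[:2]+1: print(c,S[i,4],cv2.minAreaRect(F[L==i].astype(np.float32)*1000))
    h=(Z>.055)&(Z<.078)&(np.linalg.norm(F-guess,axis=-1)<.05)
    if h.any(): print('housing',np.round(F[h].min(0),4),np.round(F[h].max(0),4))
    for q in r.landmark_of('drive',c)[:3]: print(np.round(q['xyz'],3),np.round(fix(q['xyz']),4),round(q['score'],2))
E
python3 - <<'E'
from h import *
look('top','top3',[.033,-.018])
E
```

```text
clock: 5.12
tcp_pos: [0.5047, -0.0244, 0.0212]
orientation: [0.298, 3.127, 0.0]
contact_force: [-3.5, 0.8, 0.6]
grip_width: 0.0297
gripper_force: 1.5
clock: 6.12
tcp_pos: [0.5536, -0.0341, 0.0213]
orientation: [0.299, 3.127, 0.0]
contact_force: [-4.4, 0.7, 2.0]
grip_width: 0.03
gripper_force: 2.0
t 6.125 tcp [ 0.5536 -0.0341  0.0213] yhead 79.07539966374974 F [-4.4  0.7  2. ] w 0.029957346379897516
tcp in fixture [-0.0194 -0.0176]
[ 0.311 -0.138 -0.001] [-0.2375 -0.1658] 0.8
[0.624 0.411 0.004] [-0.0357  0.433 ] 0.72
[ 0.278 -0.296 -0.002] [-0.24   -0.3278] 0.7
```

```bash
python3 -m jog '[{"fingers":0.03,"x":-0.004,"y":0,"z":0,"rx":0,"ry":0,"rz":0},{"fingers":0.03,"x":-0.004,"y":0,"z":0,"rx":0,"ry":0,"rz":0},{"fingers":0.03,"x":-0.004,"y":0,"z":0,"rx":0,"ry":0,"rz":0},{"fingers":0.03,"x":-0.002,"y":0,"z":0,"rx":0,"ry":0,"rz":0},{"fingers":0.03,"x":-0.001,"y":0,"z":0,"rx":0,"ry":0,"rz":0}]'
python3 -m jog '[{"fingers":0.03,"x":-0.001,"y":0,"z":0,"rx":0,"ry":0,"rz":0}]'
python3 -m jog '[{"fingers":0.03,"x":-0.001,"y":0,"z":0,"rx":0,"ry":0,"rz":0}]'
```

```text
clock: 6.85
tcp_pos: [0.5678, -0.0368, 0.0213]
orientation: [-0.299, -3.127, -0.0]
contact_force: [-4.8, 1.8, 3.9]
grip_width: 0.0303
gripper_force: 2.4
clock: 6.98
tcp_pos: [0.5686, -0.037, 0.0213]
orientation: [-0.299, -3.127, -0.0]
contact_force: [-4.7, 0.8, 1.2]
grip_width: 0.0303
gripper_force: 2.2
clock: 7.1
tcp_pos: [0.5698, -0.0372, 0.0213]
orientation: [-0.299, -3.127, -0.0]
contact_force: [-4.7, 0.9, 2.0]
grip_width: 0.0299
gripper_force: 2.0
```

```bash
for i in 1; do python3 -m jog '[{"fingers":0.03,"x":-0.001,"y":0,"z":0,"rx":0,"ry":0,"rz":0}]'; python3 -m jog '[{"fingers":0.03,"x":-0.001,"y":0,"z":0,"rx":0,"ry":0,"rz":0}]'|grep -E 'tcp|force'; done
python3 - <<'E'
from h import *
look('wrist','wrist4',[.048,-.018])
look('side','side4',[.048,-.018])
E
```

```text
clock: 7.22
tcp_pos: [0.5709, -0.0374, 0.0213]
orientation: [-0.299, -3.127, -0.0]
contact_force: [-4.0, 1.7, 2.4]
grip_width: 0.03
gripper_force: 2.1
tcp_pos: [0.571, -0.0375, 0.0212]
contact_force: [-8.0, 1.1, 6.2]
gripper_force: 4.1
t 7.35 tcp [ 0.571  -0.0375  0.0212] yhead 79.08559805262166 F [-8.   1.1  6.2] w 0.02989622775486272
tcp in fixture [-0.0017 -0.0176]
wrist 3263 ((4.372125625610352, -13.320796966552734), (39.8629264831543, 45.7394905090332), 5.327099323272705)
wrist 219 ((6.7295942306518555, 25.204933166503906), (40.507816314697266, 6.286006927490234), 32.215877532958984)
housing [ 0.0001 -0.0342] [0.0245 0.0003]
[ 0.622 -0.046  0.011] [ 0.05   -0.0167] 0.9
t 7.45 tcp [ 0.571  -0.0374  0.0212] yhead 79.08794526124515 F [-6.3  1.5  5.4] w 0.03022641750181548
tcp in fixture [-0.0017 -0.0176]
side 250 ((41.26633834838867, -49.26233673095703), (102.09767150878906, 39.12978744506836), 10.831755638122559)
side 22 ((-10.360695838928223, -13.73491096496582), (34.939598083496094, 14.69905948638916), 62.95307540893555)
housing [ 0.0016 -0.0493] [0.0787 0.0146]
[ 0.275 -0.293  0.   ] [-0.2432 -0.3246] 0.76
[ 0.312 -0.144  0.   ] [-0.2361 -0.1717] 0.65
[ 0.62  -0.046  0.015] [ 0.0482 -0.0171] 0.62
```

View pics/side4.png

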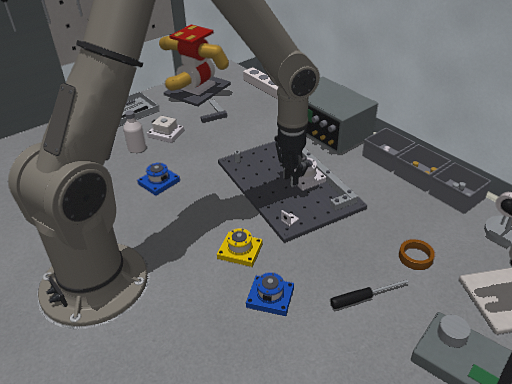

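At TCP x = −1.7 mm in the fixture frame the reaction force rises and motion stops, so the foot plate is on the fence (drive at about x = 0.049). In the picture the hand stands right behind the drive, near (293,178). Next I go round to the +y side.

```bash
python3 -m jog '[{"fingers":0.03,"x":0.015,"y":0,"z":0,"rx":0,"ry":0,"rz":0},{"fingers":0.03,"x":0,"y":0,"z":-0.045,"rx":0,"ry":0,"rz":0},{"fingers":0.03,"x":0,"y":0,"z":-0.045,"rx":0,"ry":0,"rz":0},{"fingers":0.03,"x":0,"y":0.033,"z":0,"rx":0,"ry":0,"rz":0},{"fingers":0.03,"x":0,"y":0.033,"z":0,"rx":0,"ry":0,"rz":0},{"fingers":0.03,"x":0,"y":0,"z":0,"rx":0,"ry":0,"rz":10},{"fingers":0.03,"x":0,"y":0,"z":0,"rx":0,"ry":0,"rz":10},{"fingers":0.03,"x":0,"y":0,"z":0,"rx":0,"ry":0,"rz":10}]'
python3 -m jog '[{"fingers":0.03,"x":0,"y":0,"z":0,"rx":0,"ry":0,"rz":10},{"fingers":0.03,"x":0,"y":0,"z":0,"rx":0,"ry":0,"rz":10},{"fingers":0.03,"x":0,"y":0,"z":0,"rx":0,"ry":0,"rz":10},{"fingers":0.03,"x":0,"y":0,"z":0,"rx":0,"ry":0,"rz":10},{"fingers":0.03,"x":0,"y":0,"z":0,"rx":0,"ry":0,"rz":10},{"fingers":0.03,"x":0,"y":0,"z":0,"rx":0,"ry":0,"rz":10},{"fingers":0.03,"x":0,"y":0.032,"z":0,"rx":0,"ry":0,"rz":0},{"fingers":0.03,"x":0,"y":0.032,"z":0,"rx":0,"ry":0,"rz":0}]'
python3 - <<'E'
from h import *
look('top','top5',[.05,-.018]); look('wrist','wrist5',[.05,-.018])
E
```

```text
clock: 8.55
tcp_pos: [0.5702, 0.0301, 0.1116]
orientation: [1.106, 2.938, 0.002]
contact_force: [0.1, -0.1, -0.4]
grip_width: 0.0301
gripper_force: 0.0
clock: 9.55
tcp_pos: [0.6337, 0.0182, 0.1116]
orientation: [2.421, 2.0, 0.003]
contact_force: [0.4, -0.1, 1.0]
grip_width: 0.0297
gripper_force: 0.0
t 9.55 tcp [0.6337 0.0182 0.1116] yhead -10.878918436166991 F [ 0.4 -0.1  1. ] w 0.029729817478399836
tcp in fixture [0.0493 0.049 ]
top 429 ((nan, nan), (0.0, 0.0), 0.0)
housing [ 0.0205 -0.042 ] [0.0776 0.0163]
[0.302 0.228 0.004] [-0.3164  0.1919] 0.93
[ 0.619 -0.049  0.014] [ 0.0478 -0.0193] 0.65
[ 0.277 -0.294  0.001] [-0.2416 -0.326 ] 0.6
t 9.65 tcp [0.6359 0.0171 0.1119] yhead -10.91508769875225 F [-0.7  0.2  0.1] w 0.029800763012559784
tcp in fixture [0.0516 0.0484]
wrist 2770 ((52.193912506103516, 34.738521575927734), (54.84812545776367, 79.18360900878906), 74.02167510986328)
wrist 114 ((75.86476135253906, -3.8982086181640625), (11.016250610351562, 143.52842712402344), 7.178308010101318)
housing [ 0.0237 -0.0444] [0.0764 0.0163]
[ 0.624 -0.046  0.01 ] [ 0.0517 -0.0156] 0.7
```

```bash
python3 -m jog '[{"fingers":0.03,"x":0.006,"y":-0.005,"z":0,"rx":0,"ry":0,"rz":0},{"fingers":0.03,"x":0,"y":0,"z":0.04,"rx":0,"ry":0,"rz":0},{"fingers":0.03,"x":0,"y":0,"z":0.03,"rx":0,"ry":0,"rz":0},{"fingers":0.03,"x":0,"y":0,"z":0.015,"rx":0,"ry":0,"rz":0},{"fingers":0.03,"x":0,"y":0,"z":0.005,"rx":0,"ry":0,"rz":0},{"fingers":0.03,"x":-0.002,"y":0,"z":0,"rx":0,"ry":0,"rz":0},{"fingers":0.03,"x":-0.004,"y":0,"z":0,"rx":0,"ry":0,"rz":0},{"fingers":0.03,"x":-0.004,"y":0,"z":0,"rx":0,"ry":0,"rz":0}]'
python3 - <<'E'
from h import *
state();print(fix(r.get_obs()['tcp_pos']))
E
```

```text
clock: 10.75
tcp_pos: [0.6272, 0.0144, 0.0221]
orientation: [2.422, 1.999, 0.002]
contact_force: [0.5, -1.0, -0.0]
grip_width: 0.0299
gripper_force: 0.0
t 10.75 tcp [0.6272 0.0144 0.0221] yhead -10.931470389075015 F [ 0.5 -1.  -0. ] w 0.029883601176571392
[0.04360807 0.04406309]
```

```bash
python3 -m jog '[{"fingers":0.03,"x":-0.006,"y":0,"z":0,"rx":0,"ry":0,"rz":0},{"fingers":0.03,"x":-0.006,"y":0,"z":0,"rx":0,"ry":0,"rz":0},{"fingers":0.03,"x":-0.006,"y":0,"z":0,"rx":0,"ry":0,"rz":0},{"fingers":0.03,"x":-0.006,"y":0,"z":0,"rx":0,"ry":0,"rz":0},{"fingers":0.03,"x":-0.006,"y":0,"z":0,"rx":0,"ry":0,"rz":0},{"fingers":0.03,"x":-0.006,"y":0,"z":0,"rx":0,"ry":0,"rz":0},{"fingers":0.03,"x":-0.006,"y":0,"z":0,"rx":0,"ry":0,"rz":0},{"fingers":0.03,"x":-0.006,"y":0,"z":0,"rx":0,"ry":0,"rz":0}]'
python3 -m jog '[{"fingers":0.03,"x":-0.005,"y":0,"z":0,"rx":0,"ry":0,"rz":0},{"fingers":0.03,"x":-0.005,"y":0,"z":0,"rx":0,"ry":0,"rz":0},{"fingers":0.03,"x":-0.004,"y":0,"z":0,"rx":0,"ry":0,"rz":0},{"fingers":0.03,"x":-0.004,"y":0,"z":0,"rx":0,"ry":0,"rz":0},{"fingers":0.03,"x":-0.004,"y":0,"z":0,"rx":0,"ry":0,"rz":0},{"fingers":0.03,"x":-0.003,"y":0,"z":0,"rx":0,"ry":0,"rz":0},{"fingers":0.03,"x":-0.003,"y":0,"z":0,"rx":0,"ry":0,"rz":0},{"fingers":0.03,"x":-0.002,"y":0,"z":0,"rx":0,"ry":0,"rz":0}]'
python3 - <<'E'
from h import *
look('wrist','wrist6',[.05,-.09]); look('side','side6',[.05,-.09])
E
```

```text
clock: 11.75
tcp_pos: [0.6184, -0.0305, 0.0218]
orientation: [-2.42, -2.001, -0.004]
contact_force: [0.2, 5.9, 4.7]
grip_width: 0.0301
gripper_force: 2.8
clock: 12.75
tcp_pos: [0.6127, -0.0601, 0.0218]
orientation: [-2.42, -2.0, -0.004]
contact_force: [0.6, 5.8, 4.5]
grip_width: 0.0299
gripper_force: 2.8
t 12.75 tcp [ 0.6127 -0.0601  0.0218] yhead -10.853379238692408 F [0.6 5.8 4.5] w 0.02992857833742649
tcp in fixture [ 0.0436 -0.0318]
wrist 3817 ((nan, nan), (0.0, 0.0), 0.0)
wrist 335 ((83.23623657226562, -33.59666061401367), (9.169801712036133, 25.9251708984375), 23.70825958251953)
housing [ 0.0421 -0.0607] [ 0.0597 -0.0406]
[ 0.608 -0.117  0.012] [ 0.0498 -0.0882] 0.92
t 12.85 tcp [ 0.6126 -0.0605  0.0217] yhead -10.874021977814643 F [0.3 4.7 4.3] w 0.030145901079528956
tcp in fixture [ 0.0435 -0.0323]
side 388 ((48.92856216430664, -86.70414733886719), (97.76497650146484, 83.84095764160156), 89.90315246582031)
housing [ 0.0194 -0.1196] [ 0.0778 -0.0421]
[ 0.609 -0.117  0.013] [ 0.0511 -0.0882] 0.94
[ 0.308 -0.142 -0.002] [-0.2397 -0.1709] 0.93
[ 0.302  0.225 -0.003] [-0.3161  0.1888] 0.86
```

View pics/wrist6.png

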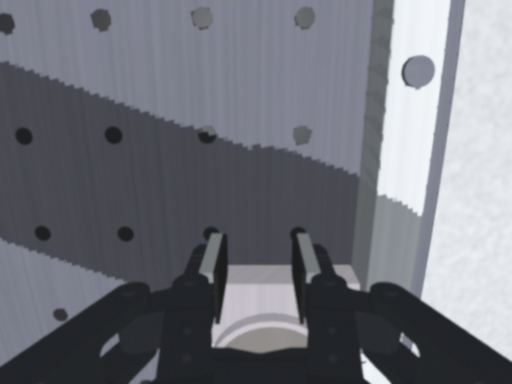

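The foot plate (top edge at row ~265, right corner near (358,270)) lies square along the fence face at column ~360. About 17 mm remain to the stop.

```bash
python3 -m jog '[{"fingers":0.03,"x":-0.003,"y":0,"z":0,"rx":0,"ry":0,"rz":0},{"fingers":0.03,"x":-0.003,"y":0,"z":0,"rx":0,"ry":0,"rz":0},{"fingers":0.03,"x":-0.003,"y":0,"z":0,"rx":0,"ry":0,"rz":0},{"fingers":0.03,"x":-0.002,"y":0,"z":0,"rx":0,"ry":0,"rz":0}]'|grep -E 'tcp|contact'
python3 -m jog '[{"fingers":0.03,"x":-0.001,"y":0,"z":0,"rx":0,"ry":0,"rz":0}]'|grep -E 'tcp|contact'
python3 -m jog '[{"fingers":0.03,"x":-0.001,"y":0,"z":0,"rx":0,"ry":0,"rz":0}]'|grep -E 'tcp|contact'
python3 -m jog '[{"fingers":0.03,"x":-0.001,"y":0,"z":0,"rx":0,"ry":0,"rz":0}]'|grep -E 'tcp|contact'
```

```text
tcp_pos: [0.6105, -0.0716, 0.0216]
contact_force: [0.9, 5.2, 4.1]
tcp_pos: [0.6103, -0.0728, 0.0216]
contact_force: [1.6, 5.3, 4.2]
tcp_pos: [0.6101, -0.0735, 0.0216]
contact_force: [0.6, 5.8, 4.1]
tcp_pos: [0.6099, -0.0745, 0.0216]
contact_force: [1.5, 4.2, 4.5]
```

```bash
python3 -m jog '[{"fingers":0.03,"x":-0.001,"y":0,"z":0,"rx":0,"ry":0,"rz":0}]'|grep -E 'tcp|contact'
python3 -m jog '[{"fingers":0.03,"x":-0.001,"y":0,"z":0,"rx":0,"ry":0,"rz":0}]'|grep -E 'tcp|contact'
python3 -m jog '[{"fingers":0.03,"x":-0.001,"y":0,"z":0,"rx":0,"ry":0,"rz":0}]'|grep -E 'tcp|contact'
```

```text
tcp_pos: [0.6097, -0.0755, 0.0216]
contact_force: [1.4, 5.2, 4.7]
tcp_pos: [0.6095, -0.0764, 0.0216]
contact_force: [1.3, 5.8, 5.5]
tcp_pos: [0.6093, -0.0774, 0.0216]
contact_force: [0.8, 5.4, 4.3]
```

```bash
python3 -m jog '[{"fingers":0.03,"x":-0.001,"y":0,"z":0,"rx":0,"ry":0,"rz":0}]'|grep -E 'tcp|contact'
python3 -m jog '[{"fingers":0.03,"x":-0.001,"y":0,"z":0,"rx":0,"ry":0,"rz":0}]'|grep -E 'tcp|contact'
python3 -m jog '[{"fingers":0.03,"x":-0.001,"y":0,"z":0,"rx":0,"ry":0,"rz":0}]'|grep -E 'tcp|contact'
```

```text
tcp_pos: [0.6092, -0.0779, 0.0216]
contact_force: [1.7, 8.0, 4.9]
tcp_pos: [0.6093, -0.0779, 0.0216]
contact_force: [2.2, 9.4, 5.8]
tcp_pos: [0.6093, -0.078, 0.0216]
contact_force: [0.8, 11.4, 5.3]
```

It's on the stop (motion ceased and force is climbing). I'll lift clear to the −x side, turn back, and check.

```bash
python3 -m jog '[{"fingers":0.03,"x":0.015,"y":0,"z":0,"rx":0,"ry":0,"rz":0},{"fingers":0.03,"x":0,"y":0,"z":-0.05,"rx":0,"ry":0,"rz":0},{"fingers":0.03,"x":0,"y":0,"z":-0.05,"rx":0,"ry":0,"rz":0},{"fingers":0.03,"x":0,"y":-0.05,"z":-0.02,"rx":0,"ry":0,"rz":-10},{"fingers":0.03,"x":0,"y":0,"z":-0.02,"rx":0,"ry":0,"rz":-10},{"fingers":0.03,"x":0,"y":0,"z":-0.02,"rx":0,"ry":0,"rz":-10},{"fingers":0.03,"x":0,"y":0,"z":-0.02,"rx":0,"ry":0,"rz":-10},{"fingers":0.03,"x":0,"y":0,"z":-0.02,"rx":0,"ry":0,"rz":-10}]'|grep tcp
python3 -m jog '[{"fingers":0.03,"x":0,"y":0,"z":0,"rx":0,"ry":0,"rz":-10},{"fingers":0.03,"x":0,"y":0,"z":0,"rx":0,"ry":0,"rz":-10},{"fingers":0.03,"x":0,"y":0,"z":0,"rx":0,"ry":0,"rz":-10},{"fingers":0.03,"x":0,"y":0,"z":0,"rx":0,"ry":0,"rz":-10},{"fingers":0.03,"x":0.03,"y":-0.03,"z":0,"rx":0,"ry":0,"rz":0},{"fingers":0.03,"x":0.045,"y":-0.03,"z":0,"rx":0,"ry":0,"rz":0},{"fingers":0.03,"x":0,"y":0,"z":0,"rx":0,"ry":0,"rz":0},{"fingers":0.03,"x":0,"y":0,"z":0,"rx":0,"ry":0,"rz":0}]'|grep tcp
python3 - <<'E'
from h import *
look('top','top7',[.05,-.106]); look('wrist','wrist7',[.05,-.106])
E
```

```text
tcp_pos: [0.5614, -0.0581, 0.2215]
tcp_pos: [0.4771, -0.102, 0.2213]
t 16.575 tcp [ 0.4771 -0.102   0.2213] yhead 79.04285137419923 F [0.2 0.4 0.1] w 0.029931868618210872
tcp in fixture [-0.0815 -0.0989]
[0.302 0.228 0.002] [-0.3162  0.1915] 0.8
[ 0.274 -0.296 -0.004] [-0.2436 -0.3281] 0.69
t 16.675 tcp [ 0.4779 -0.1015  0.2213] yhead 79.12851420278176 F [0.2 0.1 0.4] w 0.030167792370179886
tcp in fixture [-0.0809 -0.0982]
wrist 1762 ((5.030296325683594, -98.5205078125), (178.14205932617188, 70.34993743896484), 6.569587230682373)
wrist 40 ((75.24172973632812, -132.78289794921875), (7.024766445159912, 30.584524154663086), 78.35308074951172)
housing [ 0.0173 -0.1339] [ 0.078  -0.0749]
[ 0.604 -0.133  0.012] [ 0.0484 -0.1051] 0.76
```

View pics/wrist7.png

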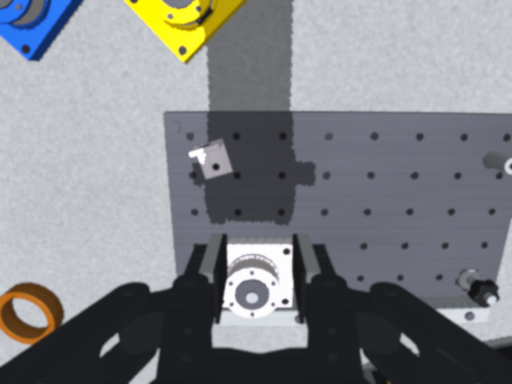

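The drive sits in the corner, square to the plate (foot plate about columns 222–295, front edge row ~240 parallel to the plate edge); bracket and standoff are undisturbed. A final gentle press at the fence makes sure of it.

```bash
python3 -m jog '[{"fingers":0.03,"x":-0.03,"y":-0.005,"z":0,"rx":0,"ry":0,"rz":0},{"fingers":0.03,"x":-0.026,"y":0,"z":0.02,"rx":0,"ry":0,"rz":0},{"fingers":0.03,"x":0,"y":0,"z":0.06,"rx":0,"ry":0,"rz":0},{"fingers":0.03,"x":0,"y":0,"z":0.06,"rx":0,"ry":0,"rz":0},{"fingers":0.03,"x":0,"y":0,"z":0.04,"rx":0,"ry":0,"rz":0},{"fingers":0.03,"x":0,"y":0,"z":0.02,"rx":0,"ry":0,"rz":0},{"fingers":0.03,"x":0,"y":0,"z":0,"rx":0,"ry":0,"rz":0},{"fingers":0.03,"x":-0.004,"y":0,"z":0,"rx":0,"ry":0,"rz":0}]'|grep -E 'tcp|contact'
python3 - <<'E'
from h import *
state();print(fix(r.get_obs()['tcp_pos']))
E
```

```text
tcp_pos: [0.5357, -0.1182, 0.0219]
contact_force: [-0.1, 0.2, -0.1]
t 17.775 tcp [ 0.5357 -0.1182  0.0219] yhead 79.09269388682497 F [-0.1  0.2 -0.1] w 0.030278880468417445
[-0.02090626 -0.10354258]
```

```bash
python3 -m jog '[{"fingers":0.03,"x":-0.004,"y":0,"z":0,"rx":0,"ry":0,"rz":0},{"fingers":0.03,"x":-0.004,"y":0,"z":0,"rx":0,"ry":0,"rz":0},{"fingers":0.03,"x":-0.004,"y":0,"z":0,"rx":0,"ry":0,"rz":0},{"fingers":0.03,"x":-0.003,"y":0,"z":0,"rx":0,"ry":0,"rz":0},{"fingers":0.03,"x":-0.002,"y":0,"z":0,"rx":0,"ry":0,"rz":0}]'|grep -E 'tcp|contact'
python3 -m jog '[{"fingers":0.03,"x":-0.002,"y":0,"z":0,"rx":0,"ry":0,"rz":0}]'|grep -E 'tcp|contact'
python3 -m jog '[{"fingers":0.03,"x":-0.002,"y":0,"z":0,"rx":0,"ry":0,"rz":0}]'|grep -E 'tcp|contact'
python3 -m jog '[{"fingers":0.03,"x":-0.002,"y":0,"z":0,"rx":0,"ry":0,"rz":0}]'|grep -E 'tcp|contact'
python3 - <<'E'
from h import *
state();print(fix(r.get_obs()['tcp_pos']))
E
```

```text
tcp_pos: [0.5518, -0.1213, 0.0213]
contact_force: [-0.3, 0.1, 0.3]
tcp_pos: [0.5536, -0.1217, 0.0212]
contact_force: [-0.2, -0.2, -0.4]
tcp_pos: [0.5547, -0.1219, 0.0211]
contact_force: [-3.6, 1.2, 3.5]
tcp_pos: [0.5547, -0.1219, 0.0208]
contact_force: [-10.0, 2.5, 6.9]
t 18.775 tcp [ 0.5547 -0.1219  0.0208] yhead 79.07908476759945 F [-10.    2.5   6.9] w 0.029671606903703674
[-0.00153686 -0.10355221]
```

Contact comes at the same place as before, so it's flush on the fence. Withdraw and verify.

```bash
python3 -m jog '[{"fingers":0.03,"x":0.01,"y":0,"z":0,"rx":0,"ry":0,"rz":0},{"fingers":0.03,"x":0.01,"y":0,"z":0,"rx":0,"ry":0,"rz":0},{"fingers":0.03,"x":0,"y":0,"z":-0.05,"rx":0,"ry":0,"rz":0},{"fingers":0.03,"x":0.01,"y":0.03,"z":-0.05,"rx":0,"ry":0,"rz":0},{"fingers":0.03,"x":0.03,"y":0.05,"z":-0.02,"rx":0,"ry":0,"rz":0},{"fingers":0.03,"x":0.03,"y":0.05,"z":-0.02,"rx":0,"ry":0,"rz":0},{"fingers":0.03,"x":0.02,"y":0.05,"z":-0.02,"rx":0,"ry":0,"rz":0},{"fingers":0.03,"x":0,"y":0.05,"z":0,"rx":0,"ry":0,"rz":0}]'|grep -E 'tcp|contact'
python3 -m jog '[{"fingers":0.03,"x":0,"y":0.06,"z":0,"rx":0,"ry":0,"rz":0},{"fingers":0.03,"x":0,"y":0.06,"z":0,"rx":0,"ry":0,"rz":0},{"fingers":0.03,"x":0,"y":0,"z":0,"rx":0,"ry":0,"rz":0}]'|grep -E 'tcp|contact'
python3 - <<'E'
from h import *
look('top','top8',[.05,-.106])
im=cv2.imread('pics/top8.png')[90:230,180:350]; cv2.imwrite('pics/top8c.png',cv2.resize(im,None,fx=4,fy=4,interpolation=cv2.INTER_CUBIC))
D=np.load('pics/top8.npz');F,Z=D['F'],D['Z']
m=(Z>.028)&(Z<.038)&(F[...,0]<.06)&(F[...,0]>-.02)&(abs(F[...,1]+.106)<.06)
print('front part',cv2.minAreaRect(F[m].astype(np.float32)*1000))
E
```

```text
tcp_pos: [0.4924, 0.1263, 0.183]
contact_force: [0.8, -0.5, 1.1]
tcp_pos: [0.5151, 0.2482, 0.1809]
contact_force: [-0.4, -0.7, -0.3]
t 20.15 tcp [0.5151 0.2482 0.1809] yhead 79.56587413737758 F [-0.4 -0.7 -0.3] w 0.02996290406961226
tcp in fixture [-0.111   0.2521]
top 527 ((48.44830322265625, -119.94073486328125), (116.50264739990234, 77.47093963623047), 89.83186340332031)
housing [ 0.0216 -0.1326] [ 0.0787 -0.0739]
[ 0.602 -0.136  0.015] [ 0.0474 -0.1081] 0.89
[ 0.274 -0.297 -0.003] [-0.2434 -0.3289] 0.89
[0.301 0.227 0.003] [-0.3171  0.1902] 0.87
front part ((34.709197998046875, -111.94291687011719), (49.777225494384766, 107.49495697021484), 0.004353463649749756)
```

View pics/top8c.png

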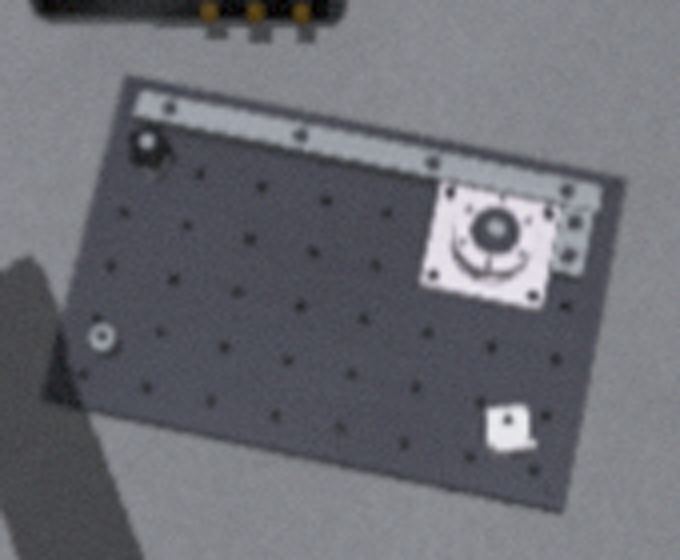

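The crop shows the drive at (490,243) flush under the fence and touching the stop at (572,238). Its edges are parallel to the plate's, the bystanders are in place and the hand is clear.

```bash
python3 -c "
from bench import r
print(r.hand_in())"
```

```text
the job is handed in; nothing more can be done
None
```

I pushed the drive unit flush against the fence and up against the end stop, square in the corner by the final top view, and handed the job in with the hand clear; no verdict was returned.

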